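Set the sprung tweezers to the marked gap over the viewing plate

ROBOT

A 7-joint arm with a two-finger parallel gripper is mounted at the origin on the work surface. World frame = base frame: x ahead of the robot, y to its left, z up, the work surface at z = 0. Lengths are in m, angles in rad, forces in N, time in s.
With the tool pointing down it reaches from about 0.4 to 0.85 m from the base axis. Payload 4.5 kg.
Tool frame: the origin (TCP) lies on the centre line of the jaws, within the pads' length; the fingertips stand r.tips_ahead ahead of it and the grasp point (between the pads) is the TCP (r.tips_ahead is the distance from the TCP to the fingertips, in m); z points along the fingers, y is the direction in which the jaws open and shut (so a half turn about z gives the same grasp; the last joint's range is limited). The gripper opens to 88 mm and grips with 3 to 60 N. Pads are 18 mm wide; open, the fingers measure 123 mm over their backs; the gripper's body (75 mm by 187 mm) begins 45 mm behind the grasp point.
Start: joints at [-1.216, 0.689, -0.195, 1.565, 0.157, 0.902, -0.215], TCP at [0.197, 0.593, 0.258] pointing down, gripper open.
Joint ranges: [-3.01, 3.01], [-0.46, 2.08], [-1.47, 1.51], [0.13, 2.56], [-1, 4.14], [0.04, 2.09], [-2.66, 2.66]. Speed limits (rad/s): [2.57, 2.57, 3.14, 3.14, 3.14, 3.14, 3.14].

INTERFACE

Orientations are given as a unit quaternion [x, y, z, w].
In Python, from plant import r gives the robot as it stands.
- The arm moves only by the shell command python3 -m inch 'ROWS' [FORCE]. ROWS is JSON, a list of rows, each a list of 5 numbers: the shift along the world's x, y, z in units of 25 mm (1.0 is 25 mm), then the turn about the world's z in units of 6 degrees (1.0 is 6 degrees), then the finger opening in mm, from 0 to 88.1. A call has 1 to 5 rows; each row shifts and turns the commanded pose from where the row before left it; what a row does not reach is not made up. A row lasts 1/10 s, in which the tool goes at most 50 mm and 8.59 degrees, less where a joint would pass 70% of its speed; a pose out of reach is approached as far as the arm can. A call is refused whole if a number of a shift passes 1 or a number of a turn 1, either way. A call with a gripper value outside its range is refused whole. The fingers move at their own pace and stop on an object; FORCE is the grip in N (left out, the last holds). Time passes only in rows, so rows that do not move let the fingers close. It gives the time, the measured TCP pose, the force and the opening at its end, in the units of the state.
- r.get_state(): the state, without advancing time (a new reading comes with each control period).
- r.snapshot(name): name is "scene" or "side" or "wrist"; returns a dict with "pixels" (420x560x3 uint8, red, green, blue), "range_z" (420x560 float32, m along the optical axis (not along the pixel's ray), 0 where there is no reading), "K" (3x3 intrinsics, pixels), "k1" (the pictures are not rectified: a ray, as slopes to the right and down, at radius r is drawn at 1 + k1 r^2 times it, then the intrinsics apply), "position" and "attitude" of the camera in the world. Camera axes: x right, y up, looking along -z (the intrinsics and any distortion apply to the point x, -y, -z); pixel columns grow to the right and rows downward; lengths in m; the calibration is good to about 2 mm. A picture is of the moment at which its call begins.
- r.finish_job(): hands the job in, once; it reports no verdict.
The state is a dict: "clock": time; "q": joint angles; "qd": joint speeds; "joint_torque": joint torques, N m; "tool_pos": TCP position; "eef_rot": TCP orientation; "contact_force": force on the tool from outside, world axes, zero at the start; "moment": the same for the moment, N m; "opening": opening from 0.0 (shut) to 1.0 (fully open).
Only numpy, scipy, OpenCV 4.12 (cv2) and the standard library are available. Lean on these libraries where they do the work, as an engineer would, in place of code of your own. Each camera call takes 0.05 s, during which the arm holds its last target. There are 200 camera calls.

TASK

First swing the viewing stand's arm out until it snaps into the detent at the end of its travel and stays there. Then pick up the sprung tweezers, squeeze them until the pointer on the moving leg lines up with the pointer of the clamped rider on the gauge bar (within 2 mm), and carry them so that the tips are a few centimetres above the middle of the white round plate, tweezers level and touching nothing but your gripper. Finish while holding them there, with the gap steady on the mark: do not let go, and leave the other things on the desk alone.

Things in the scene. Friction and masses are not known exactly. Their poses are not given: they have to be found in the camera images.
- swing (a joint): angle of the stand's swing arm (rad) about the vertical axis through pivot: 0 folded, grows counter-clockwise seen from above to its stop at 1.5. A spring over-centre detent resists up to about 1.2 (at most some 3 N at the pin, with friction); past 1.3 it snaps the arm on to the stop and holds it there. Let go well short of 1.2, the arm springs part of the way back.
- pivot (a point): on the swing arm's hinge axis, level with the arm's top (58 mm above the desk). Turns with the arm: own y points along the arm to the plate. The stand has a dark 90 mm square foot screwed down, 14 mm high, a 34 mm post, and a stop block about 40 mm from the axis, 60 mm high. The arm is an aluminium bar 18 mm wide, 8 mm thick.
- pin (a point): the upright steel pin on the swing arm, 65 mm out from the hinge axis: 14 mm in diameter, rising 40 mm above the arm's top to 98 mm above the desk. The point is on its axis, 80 mm above the desk.
- plate (a point): centre of the top face of the white round plate at the end of the swing arm: 80 mm in diameter, 130 mm from the hinge axis, its top 58 mm above the desk.
- tweezers_grip (a point): sprung steel tweezers, 165 mm long, about 95 g, lying flat: the point to grip, near their balance, 13 mm above the underside. Own x points to the tips (65 mm ahead; the bow with the hinge is 90 mm behind), own y from the fixed leg to the moving leg, own z up. The finger pads here are 26 mm high and 51 mm apart over their outsides when open; legs 14 mm high.
- tweezers: the tweezers' frame, below tweezers_grip on the underside. Pads: fixed leg, flat, 30 mm long, outer face at y = -16 mm; moving leg, an upright round rib of 16 mm diameter, outermost at y = +16 mm plus 90 mm x opening angle (rad). They spring open: 3 N (open) to 7 N (shut) at the pads. A gauge bar crosses above the legs 40 mm ahead, 8 mm wide, 20 mm high, out to y = +51 mm.
- tips (a point): midway between where the tips would meet, 65 mm ahead of tweezers_grip and 7 mm above the tweezers' underside; same axes.
- squeeze (a joint): how far the tweezers are squeezed (rad): 0 sprung open, 0.21 nearly shut (tips about 4 mm apart), 0.235 the limit. Opening angle = 0.21 minus this. Each 0.01 moves the pointer 1.36 mm along the bar and narrows the tweezers 0.9 mm over the pads.
- pointer (a point): the pointer: an upright steel fin, 3 mm thick, 16 mm long, on the moving leg just in front of (tipward of) the gauge bar, rising 26 mm above the underside. The point is at its rear end, about 46 mm ahead of tweezers_grip.
- rider_mark (a point): the mark: a small steel rider with a brass screw, clamped on the gauge bar (it does not slide), with a 3 mm thick fin pointing back to the bow; its y (tweezers' axes) is the wanted y of the pointer. Point in the middle of the rider, 23 mm above the underside; axes as tweezers_grip. It is 6 to 23 mm along y from tweezers_grip.
- apple: bystander: an apple, 72 mm wide
- driver: bystander: a screwdriver lying on the desk
- jar: bystander: a glass jar with a black cap, 60 mm wide, 100 mm high
- tumbler: bystander: a drinking glass, 66 mm wide, 85 mm high
- eraser: bystander: a pale eraser, 45 x 22 x 14 mm
- tin: bystander: a flat round tin, 64 mm wide, 26 mm high
- spanner: bystander: a spanner lying on the desk
Things that resemble listed ones, but are neither listed nor needed, are in the scene too. Of the things that look like the tweezers, the smaller one is meant.

How it is judged:
By the outcome, as a careful person would: the job done as asked, in the order asked, and still so for the second after the job is handed in, while the arm keeps its last pose, push and grip.
It also fails if it takes over 48 s, if anything falls off the work surface, if the arm or the gripper's body presses on something with over 40 N, if the wrist force passes 120 N, or if a joint passes its speed limit or range.

## Working session

There is one attempt and no reset: what is moved stays moved. The work goes in short steps, Python scripts to look and compute and a shell command to move; the robot and the scene stay as the last step left them, time stands still between calls to the robot, and variables do not carry over. Pictures are saved under pics/ and viewed, about 8 in all and at most 12, crops included, and the job is handed in when it is done.

```bash
ls; mkdir -p pics; cat > h.py <<'E'
import numpy as np, cv2
from scipy.spatial.transform import Rotation as R
from plant import r
def snap(n,f=None):
    s=r.snapshot(n)
    if f: cv2.imwrite('pics/'+f,s['pixels'][:,:,::-1])
    np.savez('last_'+n,**s); return s
def load(n): return dict(np.load('last_'+n+'.npz'))
def Rm(s):
    a=np.array(s['attitude'],float)
    return a if a.shape==(3,3) else R.from_quat(a).as_matrix()
def ray(s,u,v):
    K=s['K'];d=np.array([(u-K[0,2])/K[0,0],(v-K[1,2])/K[1,1]]);p=d.copy()
    for _ in range(20): p=d/(1+s['k1']*(p@p))
    return Rm(s)@np.array([p[0],-p[1],-1.])
def atz(s,u,v,z):
    d=ray(s,u,v);o=np.array(s['position']);return o+d*(z-o[2])/d[2]
def dep(s,u,v):
    return np.array(s['position'])+ray(s,u,v)*float(s['range_z'][int(round(v)),int(round(u))])
def proj(s,P):
    c=Rm(s).T@(np.array(P)-s['position']);p=np.array([c[0],-c[1]])/-c[2];p=p*(1+s['k1']*(p@p))
    return s['K'][0,0]*p[0]+s['K'][0,2],s['K'][1,1]*p[1]+s['K'][1,2]
E
python3 - <<'E'
from h import *
a=snap('scene','a.png');b=snap('side','b.png')
for s in(a,b):print(s['position'],s['attitude'],s['K'],s['k1'])
st=r.get_state();print(st['clock'],st['tool_pos'],st['eef_rot'],r.tips_ahead)
E
```

```text
pics
[1.43912275 0.26547379 0.85320517] [0.26786021 0.33655596 0.71565881 0.5502849 ] [[499.01496404   0.         285.54888142]
 [  0.         499.01496404 214.78217744]
 [  0.           0.           1.        ]] 0.014859278984951032
[-0.36443382 -1.05627237  1.07010993] [ 0.42990267 -0.14789306 -0.3103629   0.834857  ] [[546.2678757    0.         282.9655011 ]
 [  0.         546.2678757  218.32446144]
 [  0.           0.           1.        ]] 0.03201392259155406
0.1 [0.19695343 0.59259397 0.25698927] [ 1.59681825e-01  9.87168183e-01 -8.29102711e-04 -8.05581968e-05] 0.019
```

View pics/a.png

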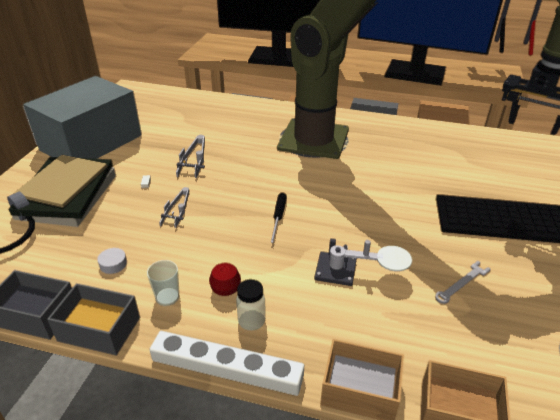

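View pics/b.png

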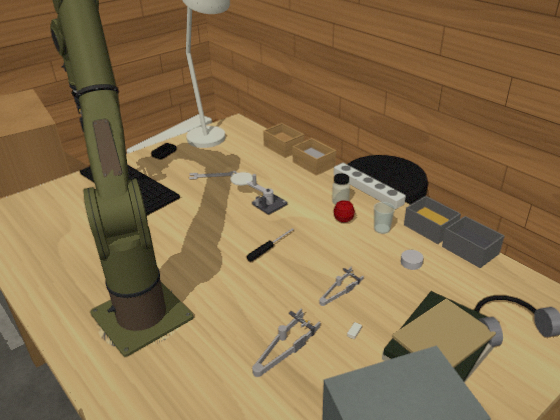

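The scene picture shows the stand with its foot at about (337,266), pin at (367,248) and plate at (394,259). The smaller tweezers are at (175,207). I'll enlarge both.

```bash
python3 - <<'E'
from h import *
a=load('scene');b=load('side')
def crop(s,x,y,w,h,k): return cv2.resize(s['pixels'][y:y+h,x:x+w,::-1],None,fx=k,fy=k,interpolation=cv2.INTER_CUBIC)
A=crop(a,310,230,110,60,3.6); # 396x216
B=crop(a,150,180,50,50,8)
C=crop(b,225,160,70,60,5)
D=crop(b,310,260,60,50,6.6)
W=np.zeros((600,800,3),np.uint8)
for im,x,y in((A,0,0),(B,400,0),(C,0,230),(D,400,260)):
    h=min(im.shape[0],600-y);w=min(im.shape[1],800-x);W[y:y+h,x:x+w]=im[:h,:w]
W[400:400]=0
cv2.imwrite('pics/c.png',W)
for n,s,pts in(('scene',a,[(394,259,.058),(367,242,.098),(338,248,.06),(337,268,.014),(185,192,.014),(165,207,.014),(182,222,.014)]),('side',b,[(243,180,.058),(269,204,.014),(323,299,.014),(350,271,.014),(362,283,.014)])):
    for u,v,z in pts: print(n,u,v,atz(s,u,v,z).round(3),dep(s,u,v).round(3))
E
```

```text
scene 394 259 [0.577 0.309 0.058] [0.578 0.309 0.059]
scene 367 242 [0.581 0.243 0.098] [0.58  0.243 0.097]
scene 338 248 [0.577 0.179 0.06 ] [0.583 0.18  0.066]
scene 337 268 [0.596 0.184 0.014] [0.601 0.184 0.019]
scene 185 192 [ 0.412 -0.282  0.014] [ 0.407 -0.285  0.01 ]
scene 165 207 [ 0.489 -0.306  0.014] [ 0.496 -0.302  0.02 ]
scene 182 222 [ 0.536 -0.237  0.014] [ 0.52  -0.245 -0.001]
side 243 180 [0.565 0.292 0.058] [0.563 0.289 0.061]
side 269 204 [0.579 0.166 0.014] [0.579 0.167 0.014]
side 323 299 [ 0.4   -0.289  0.014] [ 0.395 -0.293  0.02 ]
side 350 271 [ 0.538 -0.257  0.014] [ 0.539 -0.256  0.012]
side 362 283 [ 0.526 -0.315  0.014] [ 0.537 -0.306  0.001]
```

View pics/c.png

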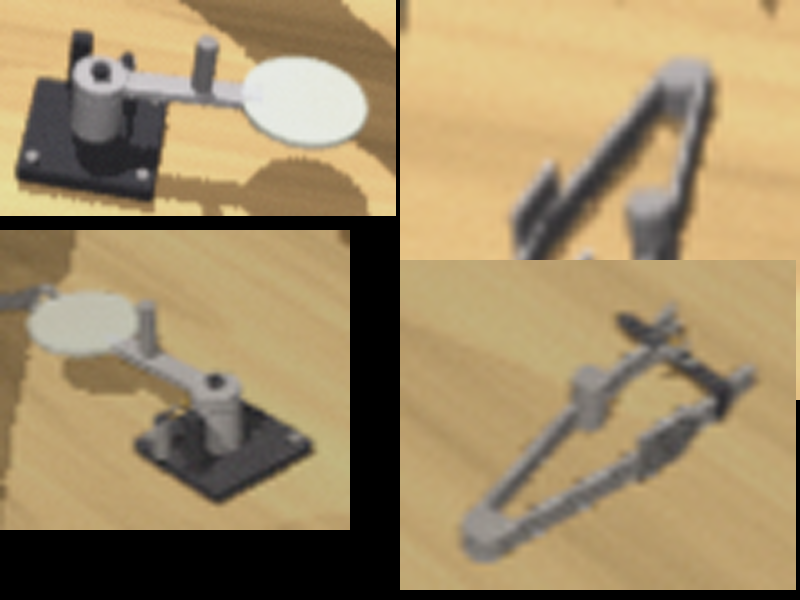

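```bash
python3 -m inch '[[1,-0.8,0,1,0],[1,-0.8,0,1,0],[1,-0.8,0,1,0],[1,-0.8,0,0,0],[1,-0.8,0,0,0]]' 20 >/dev/null
python3 -m inch '[[1,-0.8,0,0,0],[1,-0.8,0,0,0],[1,-0.8,0,0,0],[1,-0.8,0,0,0],[1,-0.8,0,0,0]]'>/dev/null
python3 -m inch '[[1,-0.8,0,0,0],[1,-0.8,0,0,0],[1,-0.8,0,0,0],[1,-0.8,0,0,0],[1,-0.8,0,0,0]]'
python3 -m inch '[[1,-1,-0.7,0,0],[1,-1,-0.7,0,0],[0,0,-0.7,0,0],[0,0,0,0,0],[0,0,0,0,0]]'
python3 - <<'E'
from h import *
for n in('scene','side'):
    s=load(n);z=s['range_z'];P=[]
    hs=cv2.cvtColor(s['pixels'],cv2.COLOR_RGB2HSV)
    for v in range(150,320):
        for u in range(150,430):
            if z[v,u]>0:
                p=dep(s,u,v)
                if abs(p[0]-.575)<.08 and abs(p[1]-.3)<.09 and .045<p[2]<.07 and hs[v,u,1]<60 and hs[v,u,2]>150:P.append(p)
    P=np.array(P);P=P[P[:,1]>.26]
    c,rad=cv2.minEnclosingCircle(P[:,:2].astype(np.float32));print(n,len(P),P.mean(0),P.min(0),P.max(0),c,rad)
E
```

```text
clock: 1.6
tool_pos: [0.5727, 0.292, 0.2573]
eef_rot: [0.003, 1.0, -0.0, -0.0]
contact_force: [0.1, 0.1, 0.2]
opening: 0.007
clock: 2.1
tool_pos: [0.6212, 0.2441, 0.2051]
eef_rot: [0.003, 1.0, 0.0, -0.001]
contact_force: [-0.6, 0.4, 1.0]
opening: 0.005
scene 716 [0.57334765 0.30672958 0.05787038] [0.53006716 0.26021734 0.05091746] [0.61247891 0.34703905 0.0633082 ] (0.5717737674713135, 0.3038384020328522) 0.043823983520269394
side 226 [0.56729596 0.30470335 0.05775452] [0.52713311 0.26005095 0.04931743] [0.60967256 0.34867056 0.06471377] (0.5702681541442871, 0.3044905960559845) 0.046724382787942886
```

```bash
python3 -m inch '[[0,0,-1,0,0],[0,0,-1,0,0],[0,0,-1,0,0],[0,0,-1,0,0],[0,0,-0.64,0,0]]'|grep -v rot
python3 -m inch '[[-0.4,0,0,0,0],[-0.4,0,0,0,0],[-0.3,0,0,0,0],[-0.23,0.025,0,0.83,0],[-0.23,0.025,0,0.83,0]]'|grep -v rot
python3 -m inch '[[-0.23,0.025,0,0.83,0],[-0.23,-0.036,0,0.83,0],[-0.23,-0.036,0,0.83,0],[-0.23,-0.036,0,0.83,0],[0,0,0,0,0]]'|grep -v rot
python3 - <<'E'
from h import *
a=snap('scene');b=snap('side')
im=np.hstack([cv2.resize(s['pixels'][y:y+150,x:x+130,::-1],None,fx=3,fy=3) for s,x,y in((a,300,170),(b,205,110))])
cv2.imwrite('pics/d.png',im)
E
```

```text
clock: 2.6
tool_pos: [0.6212, 0.2447, 0.0888]
contact_force: [0.4, 0.1, -0.0]
opening: 0.004
clock: 3.1
tool_pos: [0.5836, 0.2455, 0.0904]
contact_force: [1.9, -1.1, -0.4]
opening: 0.008
clock: 3.6
tool_pos: [0.5606, 0.2429, 0.0903]
contact_force: [0.9, 0.3, 0.8]
opening: 0.007
```

View pics/d.png

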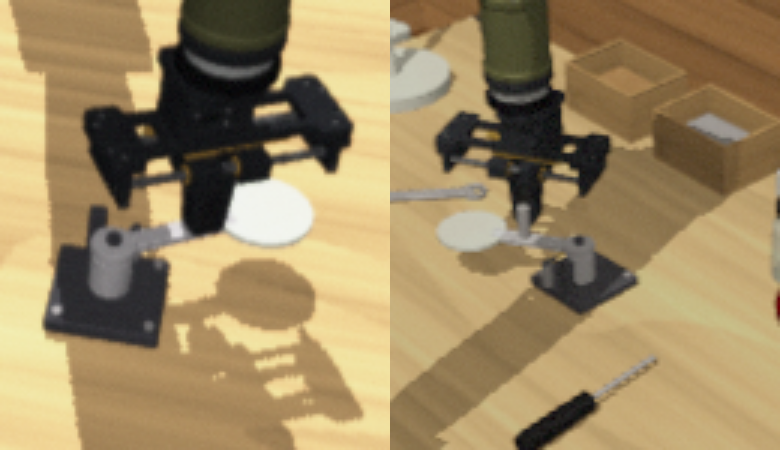

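The fingers are behind the pin and the arm has moved about 25°. I'll continue along the arc.

```bash
python3 -m inch '[[-0.21,-0.093,0,0.83,0],[-0.21,-0.093,0,0.83,0],[-0.21,-0.093,0,0.83,0],[-0.18,-0.145,0,0.83,0],[-0.18,-0.145,0,0.83,0]]'|grep -v rot
python3 -m inch '[[-0.18,-0.145,0,0.83,0],[-0.14,-0.19,0,0.83,0],[-0.14,-0.19,0,0.83,0],[-0.14,-0.19,0,0.83,0],[0,0,0,0,0]]'|grep -v rot
python3 -m inch '[[-0.09,-0.21,0,0.83,0],[0,0,0,0,0]]'
python3 - <<'E'
from h import *
b=snap('side');a=snap('scene')
im=np.hstack([cv2.resize(s['pixels'][y:y+150,x:x+130,::-1],None,fx=3,fy=3) for s,x,y in((a,290,170),(b,205,110))])
cv2.imwrite('pics/e.png',im)
E
```

```text
clock: 4.2
tool_pos: [0.5367, 0.2293, 0.09]
contact_force: [2.5, 0.6, 0.4]
opening: 0.004
clock: 4.7
tool_pos: [0.5202, 0.2096, 0.0893]
contact_force: [-1.0, -1.1, -0.3]
opening: 0.005
clock: 4.9
tool_pos: [0.5178, 0.2045, 0.0891]
eef_rot: [-0.637, 0.771, -0.0, -0.001]
contact_force: [-0.6, 0.1, 0.5]
opening: 0.005
```

View pics/e.png

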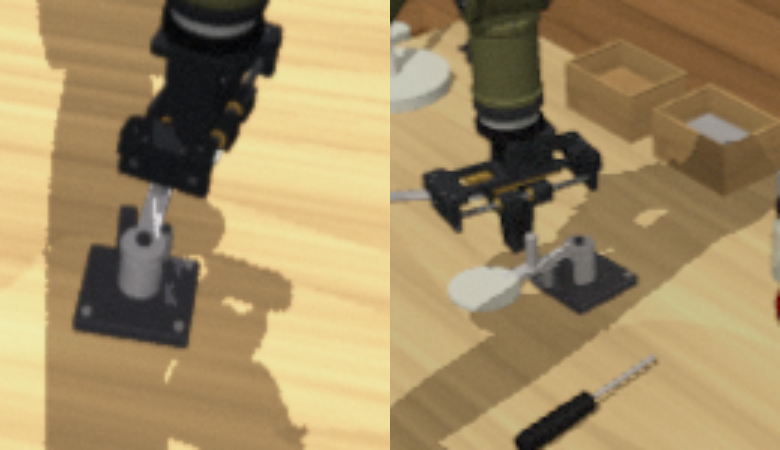

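The arm snapped into its stop: the pin is clear of the fingers and the plate now points to −x. I'll back off and go over the tweezers.

```bash
python3 -m inch '[[0,0.3,0.5,0,0],[0,0.2,1,0,0],[0,0,1,0,0],[0,0,1,0,0],[0,0,1,0,0]]'>/dev/null
python3 -m inch '[[0,0,1,-1,20],[0,-0.6,1,-1,40],[0,-1,0,-1,60],[0,-1,0,-1,80],[0,-1,0,-1,88]]'>/dev/null
python3 -m inch '[[-0.1,-1,0,-1,88],[-0.1,-1,0,-1,88],[-0.1,-1,0,-1,88],[-0.1,-1,0,-1,88],[-0.1,-1,0,-1,88]]' >/dev/null
python3 -m inch '[[-0.1,-1,0,-1,88],[-0.1,-1,0,-1,88],[-0.1,-1,0,-1,88],[-0.1,-1,0,0,88],[-0.1,-1,0,0,88]]' >/dev/null
python3 -m inch '[[-0.1,-1,0,0,88],[-0.1,-1,0,0,88],[-0.1,-1,0,0,88],[-0.1,-1,0,0,88],[0,0,0,0,88]]'
python3 - <<'E'
from h import *
w=snap('wrist');a=snap('scene');b=snap('side')
print(w['position'],w['attitude'],w['K'][0,0])
im=np.zeros((600,800,3),np.uint8);im[:420,:560]=w['pixels'][:,:,::-1]
im[420:600,:300]=cv2.resize(a['pixels'][190:270,300:433,::-1],(300,180))
im[420:600,300:600]=cv2.resize(b['pixels'][150:230,205:338,::-1],(300,180))
cv2.imwrite('pics/f.png',im)
E
```

```text
clock: 7.5
tool_pos: [0.4829, -0.2256, 0.2524]
eef_rot: [-0.008, 1.0, -0.001, 0.0]
contact_force: [-0.6, 0.6, 0.4]
opening: 1.001
[ 0.40834631 -0.22632112  0.37833757] [-0.1048462  -0.10552318  0.7051789   0.69324949] 327.15782865035686
```

View pics/f.png

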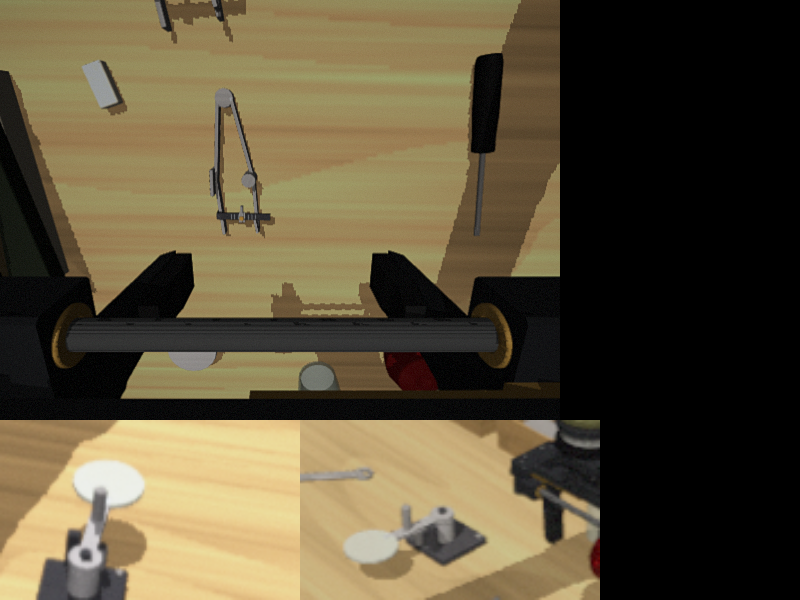

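```bash
python3 - <<'E'
from h import *
w=load('wrist')
for n,u,v,z in(('bow',224,97,.014),('pad',213,182,.026),('rib',250,181,.026),('barL',218,216,.02),('barR',270,216,.02),('tipF',225,233,.014),('tipM',258,231,.014),('rider',241,213,.023)):
    print(n,atz(w,u,v,z).round(4),dep(w,u,v).round(3))
im=w['pixels'][85:245,190:290,::-1]
a=cv2.resize(im[75:],None,fx=8,fy=7,interpolation=cv2.INTER_CUBIC);print(a.shape)
cv2.imwrite('pics/g.png',a[:600])
E
```

```text
bow [ 0.3971 -0.2877  0.014 ] [ 0.397 -0.288  0.012]
pad [ 0.4861 -0.3008  0.026 ] [ 0.487 -0.301  0.024]
rib [ 0.4843 -0.2601  0.026 ] [ 0.484 -0.26   0.025]
barL [ 0.5274 -0.2981  0.02  ] [ 0.527 -0.298  0.02 ]
barR [ 0.5263 -0.2381  0.02  ] [ 0.533 -0.239 -0.001]
tipF [ 0.5506 -0.2918  0.014 ] [ 0.551 -0.292  0.014]
tipM [ 0.5473 -0.2525  0.014 ] [ 0.543 -0.252  0.025]
rider [ 0.5223 -0.2711  0.023 ] [ 0.522 -0.271  0.024]
(595, 800, 3)
```

View pics/g.png

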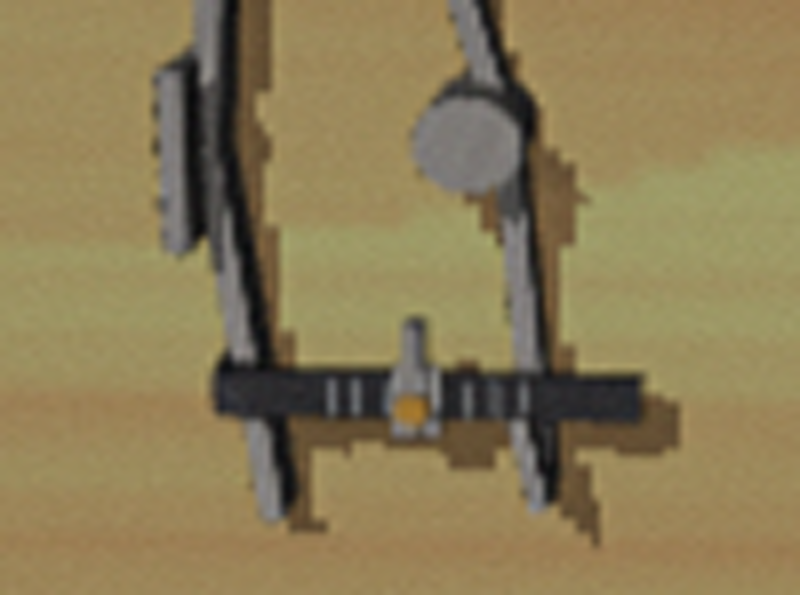

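```bash
python3 - <<'E'
from h import *
w=load('wrist')
P=lambda X,Y,z:atz(w,190+X/8,160+Y/7,z)
for n,X,Y,z in(('barL',215,390,.02),('barR',640,397,.02),('padA',158,65,.026),('padB',165,250,.026),('rib',467,143,.026),('rider',413,345,.026),('riderscrew',413,405,.026),('tipF',268,515,.014),('tipM',535,508,.014)):
    print(n,P(X,Y,z).round(4))
E
```

```text
barL [ 0.527  -0.2994  0.02  ]
barR [ 0.5272 -0.2381  0.02  ]
padA [ 0.4721 -0.3037  0.026 ]
padB [ 0.5017 -0.3042  0.026 ]
rib [ 0.4837 -0.2619  0.026 ]
rider [ 0.5169 -0.27    0.026 ]
riderscrew [ 0.5271 -0.2702  0.026 ]
tipF [ 0.5513 -0.2936  0.014 ]
tipM [ 0.5493 -0.2538  0.014 ]
```

```bash
python3 -m inch '[[0.12,-0.7,0,-0.2,88],[0,-0.7,-0.7,0,88],[0,-0.72,-1,0,88],[0,0,-1,0,88],[0,0,-1,0,88]]'>/dev/null
python3 -m inch '[[0,0,-1,0,88],[0,0,-1,0,88],[0,0,-1,0,88],[0,0,-1,0,88],[0,0,0,0,88]]'
```

```text
clock: 8.65
tool_pos: [0.485, -0.2748, 0.0566]
eef_rot: [-0.001, 1.0, 0.001, -0.002]
contact_force: [-0.8, -0.2, -0.2]
opening: 0.997
```

```bash
python3 -m inch '[[0,-0.14,-0.6,0,88],[0,0,-0.6,0,88],[0,0,-0.12,0,88],[0,0,0,0,60],[0,0,0,0,54]]' 25
python3 -m inch '[[0,0,0,0,50],[0,0,0,0,47],[0,0,0,0,45],[0,0,0,0,43],[0,0,0,0,43]]'
python3 - <<'E'
from h import *
w=snap('wrist')
cv2.imwrite('pics/i.png',cv2.resize(w['pixels'][170:370,160:400,::-1],(800,600),interpolation=cv2.INTER_CUBIC) if 0 else np.vstack([w['pixels'][:,:,::-1]]))
E
```

```text
clock: 9.15
tool_pos: [0.4863, -0.2791, 0.0266]
eef_rot: [-0.001, 1.0, -0.0, 0.0]
contact_force: [0.0, -0.0, -0.0]
opening: 0.846
clock: 9.65
tool_pos: [0.4864, -0.2792, 0.0266]
eef_rot: [-0.001, 1.0, -0.0, 0.0]
contact_force: [-0.3, -0.1, 3.5]
opening: 0.489
```

View pics/i.png

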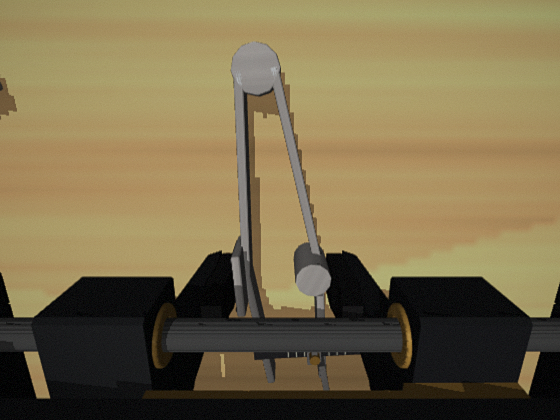

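The tweezers are straight between the pads. Behind the rod, the bar with the rider is visible at about (315,360) and the moving leg at (322,370). I'll lift and zoom in there.

```bash
python3 -m inch '[[0,0,0.3,0,43],[0,0,0.7,0,43],[0,0,1,0,43],[0,0,1,0,43],[0,0,0,0,43]]'
python3 - <<'E'
from h import *
w=snap('wrist');print((w['position']-np.array(r.get_state()['tool_pos'])).round(4))
A=cv2.resize(w['pixels'][345:395,240:370,::-1],None,fx=6,fy=6,interpolation=cv2.INTER_CUBIC)
B=cv2.resize(w['pixels'][30:330,200:360,::-1],None,fx=1,fy=1)
im=np.zeros((600,800,3),np.uint8);im[:300,:780]=A;im[300:,:160]=B
s=snap('scene');P=np.array(r.get_state()['tool_pos'])+[.045,.01,-.01];u,v=map(int,proj(s,P));print(u,v)
im[300:600,200:500]=cv2.resize(s['pixels'][v-25:v+25,u-25:u+25,::-1],(300,300),interpolation=cv2.INTER_CUBIC)
s=snap('side');u,v=map(int,proj(s,P));print(u,v)
im[300:600,500:800]=cv2.resize(s['pixels'][v-25:v+25,u-25:u+25,::-1],(300,300),interpolation=cv2.INTER_CUBIC)
cv2.imwrite('pics/j.png',im)
E
```

```text
clock: 10.2
tool_pos: [0.4875, -0.2797, 0.1041]
eef_rot: [-0.001, 1.0, -0.001, 0.002]
contact_force: [0.1, 0.5, -0.5]
opening: 0.49
[-7.420e-02  1.000e-04  1.272e-01]
167 195
352 253
```

View pics/j.png

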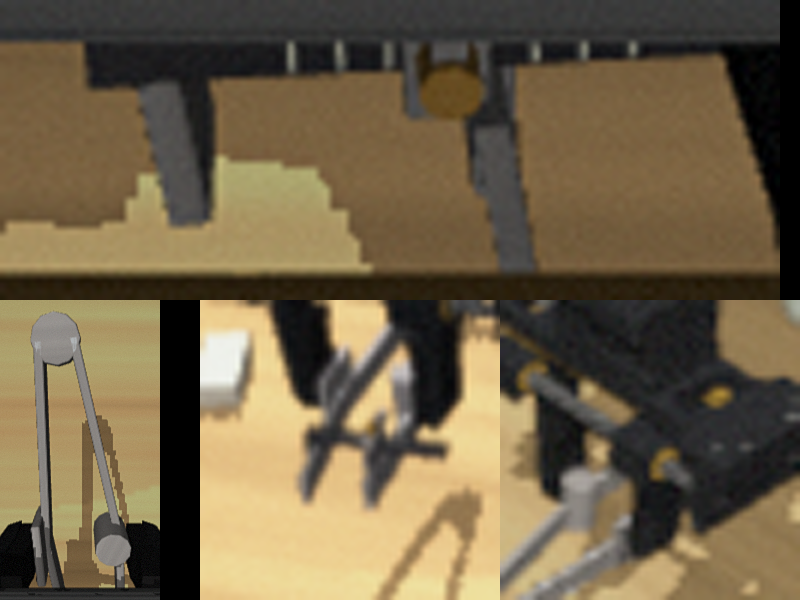

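```bash
python3 - <<'E'
from h import *
w=load('wrist');T=np.array(r.get_state()['tool_pos'])
q=lambda u,v:((dep(w,u,v)-T)*1000).round(1)
for n,X,Y in(('barL',105,60),('bar2',250,60),('bar3',380,60),('bar5',560,55),('bar6',650,52),('bar7',700,50),('screw',450,90),('legM',495,160),('legMfar',512,250),('legF',165,110),('legFfar',190,210),('shade',600,150)):
    print(n,q(240+X/6,345+Y/6))
for n,u,v in(('bow',255,68),('bowL',245,68),('bowR',265,68),('rib',313,278),('rib2',318,278),('padF',237,260),('legF',242,180),('legM',296,180)):print(n,q(u,v-0))
E
```

```text
barL [ 44.5 -12.3  -4.8]
bar2 [43.3 -0.2 -3.5]
bar3 [43.7 10.5 -3.9]
bar5 [44.  25.5 -4.9]
bar6 [43.4 32.9 -4.7]
bar7 [42.9 36.9 -4.3]
screw [40.7 15.5  2.7]
legM [47.8 19.4  2.5]
legMfar [57.6 21.2  1.8]
legF [ 54.5  -7.6 -10.1]
legFfar [ 65.7  -5.5 -10.5]
shade [ 144.3   50.5 -100.6]
bow [-88.  -11.1 -11. ]
bowL [-87.9 -15.  -10.7]
bowR [-88.   -7.1 -10.8]
rib [-1.9 13.4  1.2]
rib2 [-1.9 15.6  1.3]
padF [-10.5 -19.5   1.4]
legF [-42.9 -17.7 -10.9]
legM [-42.9   5.8 -10.9]
```

```bash
python3 -m inch '[[0,0,0.4,0,42.5],[0,0,0.9,0,42],[0,0,0.9,0,41.5],[0,0,0.9,0,41],[0,0,0.7,0,41]]'
python3 - <<'E'
from h import *
w=snap('wrist');T=np.array(r.get_state()['tool_pos'])
q=lambda u,v:((dep(w,u,v)-T)*1000).round(1)
print(q(255,68),q(257,68),q(253,68))
A=cv2.resize(w['pixels'][345:395,240:370,::-1],None,fx=6,fy=6,interpolation=cv2.INTER_CUBIC)
im=np.zeros((600,780,3),np.uint8);im[:300]=A
im[300:]=cv2.resize(w['pixels'][40:300,160:400,::-1],None,fx=1,fy=1)[:300].repeat(1,0)[:300,:240].copy() if 0 else 0
c=w['pixels'][40:300,200:360,::-1];im[310:310+260,:160]=c
cv2.imwrite('pics/k.png',im)
s=snap('scene');z=s['range_z'];hs=cv2.cvtColor(s['pixels'],cv2.COLOR_RGB2HSV);P=[]
for v in range(150,300):
  for u in range(250,450):
    if z[v,u]>0:
      p=dep(s,u,v)
      if abs(p[0]-.447)<.09 and abs(p[1]-.19)<.09 and .045<p[2]<.07 and hs[v,u,1]<60 and hs[v,u,2]>150:P.append(p)
P=np.array(P);print(len(P),P.mean(0),P.min(0),P.max(0))
E
```

```text
clock: 10.85
tool_pos: [0.4859, -0.2789, 0.1971]
eef_rot: [-0.001, 1.0, 0.0, -0.0]
contact_force: [0.5, -1.1, -0.8]
opening: 0.467
[-91.5  -9.8 -16.2] [-91.4  -9.  -16. ] [-91.5 -10.6 -16.5]
511 [0.45804744 0.18379392 0.05790352] [0.41411551 0.14384494 0.05257157] [0.5368207  0.22201953 0.06350708]
```

View pics/k.png

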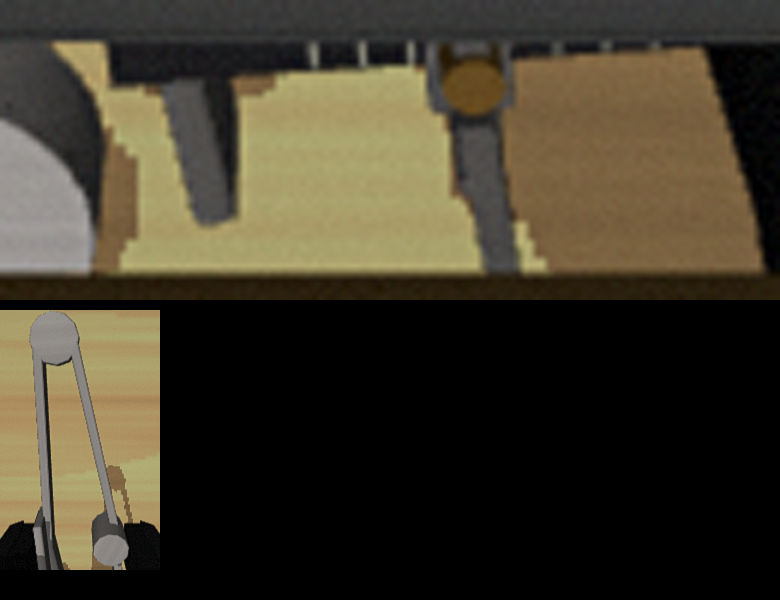

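```bash
python3 -m inch '[[-0.05,0.4,0,0,41],[-0.15,0.8,0,-0.4,41],[-0.15,0.9,0,-0.4,41],[-0.15,0.9,0,-0.4,41],[-0.15,0.9,0,-0.4,41]]'>/dev/null
python3 -m inch '[[-0.15,0.9,0,-0.4,41],[-0.15,0.9,0,-0.4,41],[-0.15,0.9,0,-0.4,41],[-0.15,0.9,0,-0.4,41],[-0.15,0.9,0,-0.4,41]]'>/dev/null
python3 -m inch '[[-0.15,0.9,0,-0.4,41],[-0.15,0.9,0,-0.4,41],[-0.15,0.9,0,-0.4,41],[-0.15,0.9,0,-0.4,41],[-0.15,0.9,0,-0.4,41]]'>/dev/null
python3 -m inch '[[-0.15,0.9,0,-0.4,41],[-0.15,0.9,0,-0.4,41],[-0.15,0.9,0,-0.4,41],[-0.15,0.9,0,-0.4,41],[-0.15,0.9,0,-0.4,41]]' >/dev/null
python3 -m inch '[[-0.15,0.9,0,0,41],[-0.15,0.9,0,0,41],[-0.15,0.7,0,0,41],[-0.1,0.4,0,0,41],[0,0,0,0,41]]'
python3 -m inch '[[0,0,0,0,41],[0,0,0,0,41]]'
python3 - <<'E'
from h import *
from scipy.optimize import least_squares
w=snap('wrist');S=r.get_state();T=np.array(S['tool_pos']);M=R.from_quat(S['eef_rot']).as_matrix()
q=lambda u,v:(M.T@(dep(w,u,v)-T)*1000).round(1)
print(S['eef_rot'].__repr__(),q(255,68),q(313,278))
im=np.zeros((600,780,3),np.uint8);im[:300]=cv2.resize(w['pixels'][345:395,240:370,::-1],None,fx=6,fy=6,interpolation=cv2.INTER_CUBIC)
im[310:570,:160]=w['pixels'][40:300,200:360,::-1]
s=snap('scene');b=snap('side')
for k,(c,P) in enumerate(((s,T+[.05,-.05,-.08]),(b,T+[.05,-.05,-.08]))):
    u,v=map(int,proj(c,P));im[310:590,180+k*300:460+k*300]=cv2.resize(c['pixels'][v-50:v+50,u-50:u+50,::-1],(280,280))
cv2.imwrite('pics/l.png',im)
for s in(s,b):
  z=s['range_z'];hs=cv2.cvtColor(s['pixels'],cv2.COLOR_RGB2HSV);m=np.zeros(z.shape,np.uint8);P=[]
  for v in range(130,300):
   for u in range(200,430):
    if z[v,u]>0 and hs[v,u,1]<70 and hs[v,u,2]>120:
      p=dep(s,u,v)
      if abs(p[0]-.447)<.055 and abs(p[1]-.185)<.06 and .05<p[2]<.066:P.append(p[:2])
  P=np.array(P);P=P[P[:,0]<.48]
  # circle r=.04 best covering
  f=lambda c:-(np.hypot(*(P-c).T)<.0405).sum()+0
  g=[(f(np.array([x,y])),x,y) for x in np.arange(.43,.47,.001) for y in np.arange(.165,.205,.001)]
  m0=min(g)[0];G=np.array([t[1:] for t in g if t[0]<=m0*.995]);print(len(P),m0,G.mean(0),P.min(0),P.max(0))
E
```

```text
clock: 13.45
tool_pos: [0.3985, 0.2297, 0.1955]
eef_rot: [0.385, 0.923, -0.0, -0.001]
contact_force: [-0.1, -0.4, -1.0]
opening: 0.466
clock: 13.65
tool_pos: [0.3998, 0.2271, 0.196]
eef_rot: [0.388, 0.922, -0.001, 0.0]
contact_force: [0.5, -0.2, -1.2]
opening: 0.468
array([ 3.87602741e-01,  9.21826389e-01, -4.68713228e-04,  6.23605725e-05]) [90.7 -9.5 13.7] [ 4.5 14.8  2.4]
415 -413 [0.4546 0.1826] [0.41291086 0.14402678] [0.47982197 0.22205139]
252 -245 [0.45071429 0.17914286] [0.41417549 0.138683  ] [0.47924012 0.22463265]
```

View pics/l.png

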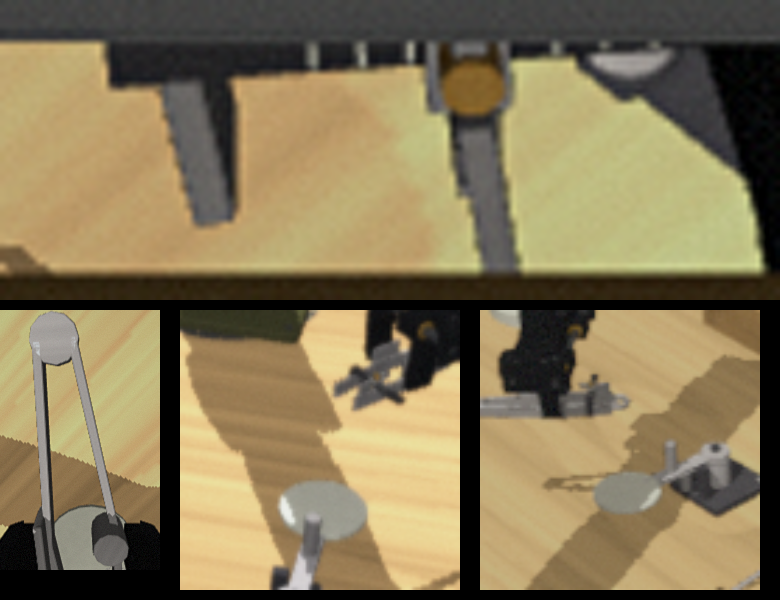

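```bash
cat > m.py <<'E'
from h import *
S=r.get_state();w=snap('wrist');T=np.array(S['tool_pos']);M=R.from_quat(S['eef_rot']).as_matrix()@np.diag([-1,1,-1])
q=lambda u,v:(M.T@(dep(w,u,v)-T)*1000).round(1)
print(S['clock'],T.round(4))
for n,X,Y in(('barL',125,60),('bar2',260,58),('bar3',400,55),('bar5',530,55),('screw',472,90),('ptr',480,135),('ptr2',490,180),('ptrfar',500,250),('legF',185,110),('legFfar',210,210)):
    print(n,q(240+X/6,345+Y/6))
for n,u,v in(('bow',253,68),('rib',310,278),('rib2',310,287),('legF',242,140),('legM',285,140)):print(n,q(u,v))
E
python3 m.py; python3 -m inch '[[0,0,0,0,41],[0,0,0,0,41],[0,0,0,0,41],[0,0,0,0,41],[0,0,0,0,41]]'>/dev/null; python3 m.py
```

```text
13.8 [0.4    0.2275 0.1963]
barL [41.5 -9.1 -8.1]
bar2 [40.9  2.1 -7.6]
bar3 [39.9 13.6 -6.8]
bar5 [40.8 24.4 -7.9]
screw [37.1 18.6  0.3]
ptr [42.9 19.6 -1.3]
ptr2 [47.2 20.5 -1.2]
ptrfar [55.1 21.8 -2. ]
legF [ 51.7  -4.4 -13.7]
legFfar [ 62.7  -2.3 -13.9]
bow [-90.6 -10.  -12.5]
rib [-4.2 13.7 -2.8]
rib2 [-0.4 13.7 -1.5]
legF [-62.8 -15.4 -13.9]
legM [-62.9   2.6 -12.8]
14.35 [0.3998 0.2285 0.1962]
barL [41.1 -9.  -7.6]
bar2 [41.8  2.1 -8.7]
bar3 [40.5 13.6 -7.5]
bar5 [40.8 24.4 -7.8]
screw [36.5 18.5  0.9]
ptr [43.3 19.7 -1.8]
ptr2 [47.7 20.6 -1.7]
ptrfar [55.4 21.8 -2.3]
legF [ 51.4  -4.4 -13.4]
legFfar [ 62.2  -2.2 -13.3]
bow [-90.8 -10.2 -14.2]
rib [-4.7 13.6 -1.8]
rib2 [-0.3 13.7 -1.7]
legF [-62.7 -15.5 -14.7]
legM [-62.7   2.6 -14.7]
```

```bash
python3 -m inch '[[0.12,-0.06,-0.4,0,40.7],[0.12,-0.06,-0.8,0,40.4],[0,0,-0.8,0,40.4],[0,0,-0.8,0,40.4],[0,0,-0.45,0,40.4]]'>/dev/null
python3 -m inch '[[0,0,0,0,40.4],[0,0,0,0,40.4],[0,0,0,0,40.4],[0,0,0,0,40.4],[0,0,0,0,40.4]]'
python3 m.py
python3 - <<'E'
from h import *
w=load('wrist');T=np.array(r.get_state()['tool_pos'])
im=np.zeros((600,780,3),np.uint8);im[:300]=cv2.resize(w['pixels'][345:395,240:370,::-1],None,fx=6,fy=6,interpolation=cv2.INTER_CUBIC)
im[310:570,:160]=w['pixels'][40:300,200:360,::-1]
s=snap('scene');b=snap('side')
for k,c in enumerate((s,b)):
    u,v=map(int,proj(c,T+[.05,-.05,-.03]));im[310:590,180+k*300:460+k*300]=cv2.resize(c['pixels'][v-35:v+35,u-35:u+35,::-1],(280,280),interpolation=cv2.INTER_CUBIC)
cv2.imwrite('pics/n.png',im)
E
```

```text
clock: 15.4
tool_pos: [0.4061, 0.2257, 0.1156]
eef_rot: [0.387, 0.922, 0.001, 0.0]
contact_force: [0.5, 0.1, -0.9]
opening: 0.461
15.4 [0.4061 0.2257 0.1156]
barL [41.6 -9.1 -8.1]
bar2 [41.3  2.1 -8. ]
bar3 [41.3 13.7 -8.5]
bar5 [ 84.2  33.2 -58. ]
screw [37.6 18.7 -0.3]
ptr [42.6 19.6 -1.1]
ptr2 [47.9 20.6 -1.9]
ptrfar [55.2 21.8 -2.1]
legF [ 51.3  -4.4 -13.3]
legFfar [ 62.1  -2.2 -13.3]
bow [-90.6 -10.1 -12.9]
rib [-4.6 13.6 -2. ]
rib2 [-0.4 13.7 -1.6]
legF [-62.9 -15.3 -12.9]
legM [-62.9   2.6 -13.2]
```

View pics/n.png

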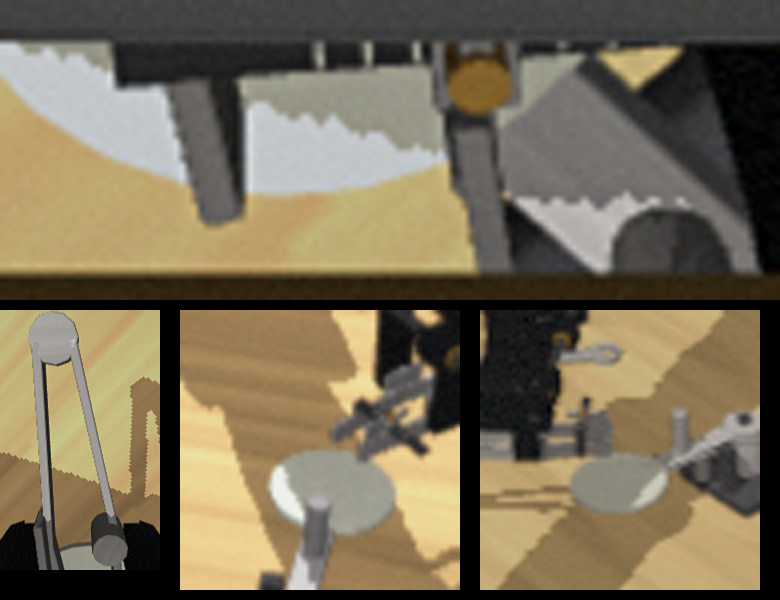

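```bash
python3 -m inch '[[0,0,0,0,40.2],[0,0,0,0,40.2],[0,0,0,0,40.2],[0,0,0,0,40.2],[0,0,0,0,40.2]]'
python3 - <<'E'
from h import *
T=np.array([.4061,.2257,.1156])
for n,X0,X,Y in(('scene',180,332,492),('side',480,619,482)):
    s=load(n);u,v=map(int,proj(s,T+[.05,-.05,-.03]));print(n,atz(s,u-35+(X-X0)/4,v-35+(Y-310)/4,.058).round(4))
E
python3 m.py|egrep 'ptr|screw|bow|legF|^[0-9]'
```

```text
clock: 16.05
tool_pos: [0.4058, 0.2255, 0.115]
eef_rot: [0.387, 0.922, 0.0, 0.0]
contact_force: [-0.0, -0.1, -1.3]
opening: 0.455
scene [0.4602 0.1845 0.058 ]
side [0.4536 0.1769 0.058 ]
16.05 [0.4058 0.2255 0.115 ]
screw [38.5 18.8 -1.3]
ptr [42.8 19.6 -1.2]
ptr2 [47.6 20.6 -1.6]
ptrfar [55.1 21.7 -2. ]
legF [ 51.5  -4.4 -13.6]
legFfar [ 62.6  -2.3 -13.8]
bow [-90.8 -10.2 -14.6]
legF [-63.  -15.2 -11.8]
```

```bash
python3 -c "
from plant import r
print(r.finish_job())"
```

```text
the job is handed in; nothing more can be done
None
```

I handed the job in at about 16 s on the clock. The arm is in its detent, and the gripper is holding the squeezed tweezers over the plate.

- **Swing arm:** I pushed the pin round its arc until the arm snapped to its stop. Later pictures show the arm still there with the gripper well away from it.
- **Tweezers:** I picked up the smaller pair and squeezed to a 40.2 mm finger opening, with the grip limit at 25 N. They look level, with bow and leg heights agreeing within about 1–2 mm of depth noise. They showed no slip over successive checks and were touching nothing but the gripper.
- **Pointer on the mark:** my last close-up, at 40.4 mm, put the pointer about 0.4 mm from the rider's mark, give or take 0.6 mm. I then squeezed 0.2 mm more, which should move it about 0.3 mm closer. I checked that last step only by depth readings at fixed pixels, which are too coarse to show it, not by another picture.
- **Over the plate:** the tips are at about (0.453, 0.182), roughly 36 mm above the plate. The plate centre came out at about (0.455, 0.181).

**Disagreements in the checks:**
- The scene and side cameras differ by 4–10 mm on the plate centre, so I used a middle value.
- The tweezers sit turned about 4–5° flat in the jaws. I allowed for that when working out the tip and pointer positions.

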